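# Put the blade tin away and latch the tool cabinet

### The arm

A 6-joint arm with a two-finger parallel gripper is mounted at the origin on the work surface. World frame = base frame: x ahead of the robot, y to its left, z up, the work surface at z = 0. Lengths are in m, angles in rad, forces in N, time in s.
With the tool pointing down it reaches from about 0.4 to 0.825 m from the base axis. Payload 7 kg.
Tool frame: the origin (TCP) lies midway between the tips of the shut fingers; the grasp point (between the pads) lies 19 mm behind it; z points along the fingers, y is the line along which they close (so a half turn about z gives the same grasp; the last joint's range is limited). The gripper opens to 88 mm and grips with 3 to 60 N. Pads are 19 mm wide; open, the fingers measure 130 mm over their backs; the gripper's body (78 mm by 193 mm) begins 47 mm behind the grasp point.
Start: joints at [1.511, 0.359, 0.012, 0, -1.224, -0.288], TCP at [0.23, 0.635, 0.227] pointing down, gripper open.
Joint ranges: [-3.07, 3.07], [-1.43, 2.12], [-1.02, 1.25], [-3.03, 1.67], [-3.05, -0], [-3.03, 3.03]. Speed limits (rad/s): [2.39, 2.39, 3.01, 3.14, 3.14, 3.14].

### API

Orientations are given as [roll, pitch, yaw] about the fixed x, y, z axes, in that order (R = Rz(yaw) Ry(pitch) Rx(roll)).
In Python, from station import monitor, viewer, arm gives the robot as it stands.
- The arm moves only by the tool move_arm, never from a script. Its argument "deltas" is a list that holds one entry, the list of rows, each a list of 7 numbers: the turn, a rotation vector about the tool's x, y, z in degrees, then the shift along the tool's x, y, z in m, then the finger opening in m, from 0 to 0.0876. A call has 1 to 12 rows; each row is the pose to reach, as a shift and turn from the pose commanded when the call began, along the tool's axes at that moment; what a row does not reach only later rows make up. A row lasts 1/12 s, in which the tool goes at most 41.7 mm and 7.16 degrees, less where a joint would pass 70% of its speed; a pose out of reach is approached as far as the arm can. A call with a gripper value outside its range is refused whole. The fingers move at their own pace and stop on an object; "force" is the grip in N (left out, the last holds). Time passes only in rows, so rows that repeat a pose let the fingers close. It gives the time, the measured TCP pose, the force and the opening at its end, in the units of the state.
- monitor.get_state(): the state, without advancing time (a new reading comes with each control period).
- viewer.grab_frame(name): name is "side" or "top"; returns a dict with "frame" (480x640x3 uint8, blue, green, red), "vfov" (degrees; the focal length in pixels is half the picture's height over the tangent of half this angle, whatever the lens; pixels are square), "cx", "cy" (the principal point, pixels), "xyz" and "orientation" of the camera in the world. Camera axes: x right, y down, z forward; pixel columns grow to the right and rows downward; lengths in m; the calibration is good to about 2 mm. A picture is of the moment at which its call begins. There is no depth.
- arm.job_done(): hands the job in, once; it reports no verdict.
The state is a dict: "t": time; "q": joint angles; "qd": joint speeds; "joint_efforts": joint torques, N m; "eef_pos": TCP position; "ee_rot": TCP orientation; "force": force on the tool from outside, world axes, zero at the start; "moment": the same for the moment, N m; "width": finger opening in m.
Only numpy, scipy, OpenCV 4.12 (cv2) and the standard library are available. Lean on these libraries where they do the work, as an engineer would, in place of code of your own. Each camera call takes 0.05 s, during which the arm holds its last target. There are 200 camera calls.

### The job

Set the red-lidded blade tin down flat in the open drawer of the small wooden cabinet, slide the drawer fully home, then push the cabinet door shut until its sprung latch snaps in and holds it. Press only as hard as the latch needs, do not slam the door, and leave everything else where it lies.

Things in the scene. Friction and masses are not known exactly. Their poses are not given: they have to be found in the camera images.
- red_tin: The blade tin to put away: steel box with a red slip lid, 66 long (its x) x 46 wide (its y) x 30 mm high, 0.1 to 0.3 kg; origin at the centre of its underside, z up. Grip it across the 46 mm.
- cabinet_front (a point): Middle of the top front edge of the fixed cabinet, 200 mm over the table; cabinet 260 wide, 240 deep, 200 mm high, medium wood. Axes: x straight into the cabinet (away from its open front), y to its left as seen from the robot, z up. The table top is z = 0.
- drawer (a joint): How far the upper drawer stands out, m: 0 fully home (a hard stop), up to 0.18. It slides along the cabinet's x with about 2 N of friction and stays where it is left. Home means under 0.006. Over 35 N on it is too hard.
- drawer_floor (a point): Middle of the front edge of the drawer's inner floor (moves with the drawer), 124 mm over the table; axes as the cabinet's. The floor reaches 170 mm along +x and 103 mm to either side; side walls 45 mm high over it, drawer front 58 mm high, 12 mm thick. Only what is out of the cabinet is open to above: this point lies drawer minus 26 mm in front of the cabinet's front edge.
- drawer_knob (a point): Foremost point of the drawer's brass knob (24 mm across, stands 18 mm out), in the middle of the drawer front, 152 mm over the table. With the drawer home it stands 4 mm in front of the cabinet's front edge.
- door (a joint): Door angle, rad: 0 parallel to the cabinet's front, growing as it swings open towards the robot and to its left, end 2.1. Its hinge is damped and it stays where it is left. Latched it reads -0.024 to 0.030, depending on the keeper; not latched, a sprung rubber buffer on the cabinet pushes it back out to 0.043 or more when let go. Below 0.2 rad it must not move faster than 1.2 rad/s (a slam).
- door_hinge (a point): Point on the vertical hinge line, 8 mm in front of the cabinet, at the door's left edge and inner face, 158 mm over the table. It turns with the door: x is the inward normal (door shut: into the cabinet), -y runs along the door to its free edge. Door 268 wide, 15 mm thick, from 12 to 196 mm over the table; inner face at x = 0, outer at x = -0.015.
- door_push (a point): A good point to push on: on the door's outer face, 225 mm from the hinge line (43 mm from the free edge), 160 mm over the table, clear above the latch. Axes as door_hinge: push along +x. The tongue's ride takes 5 to 12 N here over some 12 mm of travel, then drops; the force rises steeply at the stop. 14 to 16 N, pushed at a slow 10 to 15 mm/s, is enough; over 22 N on the door (below 0.15 rad) is too hard.
- latch (a point): Root of the latch's brass tongue at the door's free edge, 105 mm over the table; axes as door_hinge. The tongue (12 thick, 14 mm high, sloped on the cabinet's side) stands 16 mm out of the edge, sprung with 2 to 4 N. Its steel case on the door's outer face, 50 wide, reaches 85 to 125 mm over the table and stands 18 mm proud, its brass knob 20 mm more.
- keeper_wall (a point): Place of the steel keeper on the outer face of the cabinet's right wall, 105 mm over the table, at the door stop when it sits in the middle of its slots. The tongue rides over the keeper's lip and springs out behind it; a hard stop for the door follows 2 mm further. The keeper may sit up to 6 mm further in or out than this point: where the tongue snaps in is not measured and must be felt.
- blue_tin: A blade tin like the red one but with a blue lid; leave it. Origin at the centre of its underside.
- glue_jar: White-labelled glue jar with a yellow cap, 54 mm across, 65 mm high; leave it. Origin at the centre of its underside.
- weight: Brass pressing weight 60 x 40 x 24 mm with a knob, 42 mm high in all, 0.55 kg; leave it. Origin at the centre of its underside.
- tape: Roll of paper tape lying flat, 72 mm across, 25 mm high; leave it. Origin at the centre of its underside.
- brush_pot: Blue ceramic pot, 72 mm across, 85 mm high; leave it. Origin at the centre of its underside.
- knife: Orange craft knife, 145 mm long, lying flat; leave it. Origin at the centre of its underside.
There are look-alikes about, which are no part of the job. What is shaped like the red_tin but pink or turquoise is not meant.

How it is judged:
By the outcome, as a careful person would: the job done as asked, in the order asked, and still so for the second after the job is handed in, with the robot touching nothing.
It also fails if it takes over 70 s, if anything falls off the work surface, if the arm or the gripper's body presses on something with over 40 N, if the wrist force passes 120 N, or if a joint passes its speed limit or range.

## Working session

There is one attempt and no reset: what is moved stays moved. The work goes in short steps, Python scripts to look and compute and a tool call to move; the robot and the scene stay as the last step left them, time stands still between calls to the robot, and variables do not carry over. Pictures are saved under pics/ and viewed, on a budget of 10 in all, crops included, one or two more only if the job needs it, and the job is handed in when it is done.

Besides the shell and the picture viewer there is one more tool, called after "Emit:" as name(argument=value, ...), one argument or row to a line, values as JSON. move_arm: Moves the arm, as the interface text tells. Its arguments: {"type":"object","properties":{"deltas":{"type":"array","items":{"type":"array","items":{"type":"array","items":{"type":"number"}}}},"force":{"type":"number"}},"required":["deltas"]}

```bash
mkdir -p pics; cat > h.py <<'E'
import numpy as np, cv2
from scipy.spatial.transform import Rotation as R
from station import monitor, viewer, arm
def grab(n,save=None):
    f=viewer.grab_frame(n)
    if save: cv2.imwrite('pics/'+save,f['frame'])
    return f
def camR(f):
    o=np.array(f['orientation'],float)
    return o if o.shape==(3,3) else R.from_euler('xyz',o).as_matrix()
def foc(f): return f['frame'].shape[0]/2/np.tan(np.radians(f['vfov'])/2)
def ray(f,u,v):
    d=camR(f)@np.array([(u-f['cx'])/foc(f),(v-f['cy'])/foc(f),1]); return np.array(f['xyz'],float),d/np.linalg.norm(d)
def onz(f,u,v,z):
    c,d=ray(f,u,v); return c+d*(z-c[2])/d[2]
def proj(f,p):
    q=camR(f).T@(np.array(p)-np.array(f['xyz'])); return foc(f)*q[0]/q[2]+f['cx'],foc(f)*q[1]/q[2]+f['cy']
E
python3 - <<'E'
from h import *
print(monitor.get_state())
for n in('side','top'):
    f=grab(n,n+'0.png'); print(n,{k:v for k,v in f.items() if k!='frame'})
E
```

```text
{'t': 0.0, 'q': array([ 1.51112458e+00,  3.59378526e-01,  1.10468641e-02, -3.75111455e-04,
       -1.22405314e+00, -2.88115275e-01]), 'qd': array([-0.00153065, -0.00069042, -0.0011854 ,  0.00018886, -0.0002609 ,
        0.00014685]), 'joint_efforts': array([-2.18263383e-03, -5.82717276e+01,  2.93053025e+01,  6.99723065e+00,
        6.76953845e-03, -1.62989627e-04]), 'eef_pos': array([0.22989296, 0.63412963, 0.22561835]), 'ee_rot': array([ 3.13996944e+00, -1.13315375e-04, -3.47914689e-01]), 'force': array([0.37479971, 0.27662173, 1.19928799]), 'moment': array([ 0.00281985,  0.02354152, -0.01724461]), 'width': 0.08773777881211384}
side {'vfov': 47.913618842256355, 'cx': 317.65477703597634, 'cy': 238.8297750795417, 'xyz': array([ 0.10936579, -1.27820885,  1.06400747]), 'orientation': array([-2.14871251,  0.00302   , -0.29182431])}
top {'vfov': 52.12199224715221, 'cx': 323.19261984069584, 'cy': 230.18928072570102, 'xyz': array([0.30093766, 0.07798968, 1.428878  ]), 'orientation': array([-2.98510462, -0.0083409 , -1.58056052])}
```

View pics/top0.png

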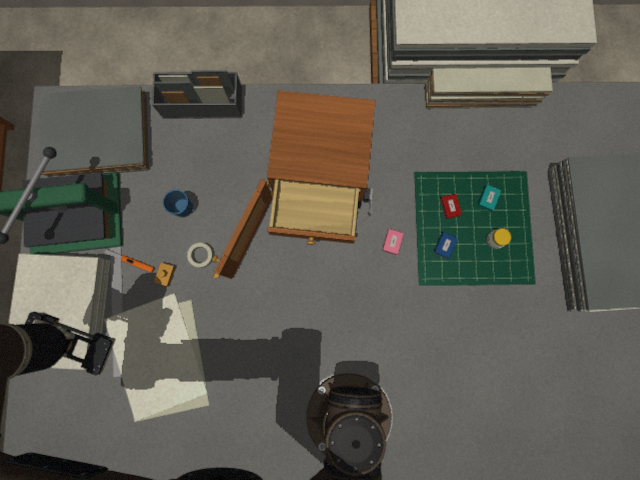

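View pics/side0.png

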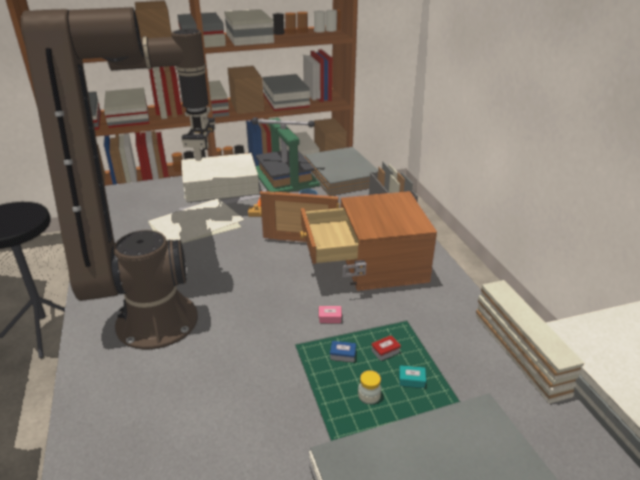

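The top view shows the red tin at about (451,206), cabinet top spanning (270–376, 93–187), the drawer open to row ~240 with its knob at (311,240), and the door from (268,182) to (218,276). The side view shows the tin at (386,346), with pink and turquoise look-alikes at (330,314) and (412,376).

```bash
python3 - <<'E'
from h import *
f=grab('top'); im=f['frame']
hsv=cv2.cvtColor(im,cv2.COLOR_BGR2HSV)
m=(((hsv[...,0]<6)|(hsv[...,0]>174))&(hsv[...,1]>170)&(hsv[...,2]>60)).astype('uint8'); m[:, :430]=0; m[:,480:]=0; m[:180]=0;m[230:]=0
m=cv2.morphologyEx(m,cv2.MORPH_CLOSE,np.ones((7,7)))
c=max(cv2.findContours(m,0,1)[0],key=cv2.contourArea); r=cv2.minAreaRect(c); print(r)
P=np.array([onz(f,u,v,.03) for u,v in cv2.boxPoints(r)]); print(P.round(4),P.mean(0),np.linalg.norm(np.diff(P,axis=0),axis=1))
s=grab('side'); h2=cv2.cvtColor(s['frame'],cv2.COLOR_BGR2HSV)
print('side pred',proj(s,P.mean(0)))
for n,(u,v) in dict(bl=(277,93),br=(376,100),fr=(368,187),fl=(269,180)).items(): print(n,onz(f,u,v,.2).round(4))
cv2.imwrite('pics/cab.png',cv2.resize(im[85:285,205:385],None,fx=3,fy=3,interpolation=cv2.INTER_CUBIC))
E
```

```text
((451.0000305175781, 205.50003051757812), (22.48106575012207, 15.588590621948242), 75.0685806274414)
[[ 0.6179 -0.2799  0.03  ]
 [ 0.6296 -0.3247  0.03  ]
 [ 0.5648 -0.3382  0.03  ]
 [ 0.5532 -0.2937  0.03  ]] [ 0.59136894 -0.30915152  0.03      ] [0.04625831 0.06622365 0.04593295]
side pred (np.float64(386.53955753120647), np.float64(343.62017265423304))
bl [0.8638 0.1847 0.2   ]
br [ 0.8426 -0.0774  0.2   ]
fr [ 0.6062 -0.0505  0.2   ]
fl [0.6267 0.2041 0.2   ]
```

View pics/cab.png

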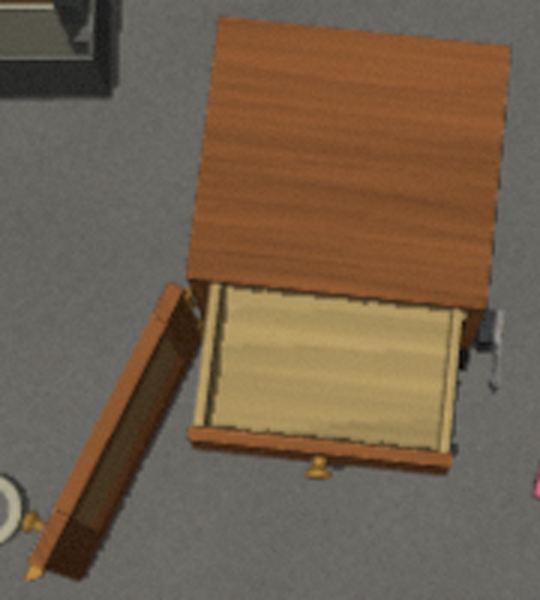

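The crop shows cabinet top corners (219,17), (510,46), (487,307), (189,278), the drawer knob tip at (319,478), and door top edge from about (178,286) to (40,570), with the tongue tip at (33,576).

```bash
cat > m.py <<'E'
from h import *
f=grab('top')
c=lambda u,v,z: onz(f,205+(u)/3,85+(v)/3,z)
bl,br,fr,fl=[c(*p,.2) for p in((219,17),(510,46),(487,307),(189,278))]
for a in(bl,br,fr,fl):print(a.round(4))
print('w',np.linalg.norm(fl-fr),np.linalg.norm(bl-br),'d',np.linalg.norm(bl-fl),np.linalg.norm(br-fr))
ex=(bl+br-fl-fr)[:2]; ey=(fl+bl-fr-br)[:2]
print('yaw',np.degrees([np.arctan2(ex[1],ex[0]),np.arctan2(-ey[0],ey[1])]))
a=(np.arctan2(ex[1],ex[0])+np.arctan2(-ey[0],ey[1]))/2
ctr=(bl+br+fl+fr)[:2]/4
X=np.array([np.cos(a),np.sin(a)]);Y=np.array([-X[1],X[0]])
F=ctr-.12*X; print('a',np.degrees(a),'front',F)
def cab(p): d=p[:2]-F; return np.array([d@X,d@Y])
print('knob',cab(c(319,478,.152)), 'front edge',cab(c(189,432,.182)),cab(c(449,465,.182)))
H=F-.008*X+.134*Y
print('hinge',H,cab(H))
for p in((178,284),(167,286),(45,567),(33,576)): q=c(*p,.196); print('door',q,cab(q), np.degrees(np.arctan2(-(cab(q)-cab(H))[0],-(cab(q)-cab(H))[1])),np.linalg.norm(q[:2]-H))
E
python3 m.py
```

```text
[0.8703 0.182  0.2   ]
[ 0.8417 -0.0747  0.2   ]
[ 0.6054 -0.0488  0.2   ]
[0.6329 0.2067 0.2   ]
w 0.2569744695504325 0.2583786975628195 d 0.23869376995548108 0.23771857944871655
yaw [-6.09684973 -6.2581571 ]
a -6.1775034122951835 front [0.61826447 0.07921316]
knob [-0.1542522   0.00102475] front edge [-0.12953914  0.11504542] [-0.1358907  -0.10930291]
hinge [0.62473053 0.21329593] [-0.008  0.134]
door [0.62873556 0.21653647 0.196     ] [-0.00436694  0.1376527 ] -135.15442984906642 0.0051518285816918846
door [0.62703541 0.22597846 0.196     ] [-0.00707325  0.14685692] -175.877160693649 0.012890273719299017
door [0.38649783 0.32525548 0.196     ] [-0.25689721  0.21967346] 108.99408811957315 0.26322948290307757
door [0.37909703 0.33507066 0.196     ] [-0.26531124  0.22863524] 110.19277055419819 0.27416218030172823
```

```bash
cat > t.py <<'E'
# usage: t.py x y z yawdeg  -> shift in tool axes, turn; (or with c: cabinet x y)
import sys
from h import *
A=np.radians(-6.18);F=np.array([.6183,.0792]);X=np.array([np.cos(A),np.sin(A)]);Y=np.array([-X[1],X[0]])
def plan(p,yaw,st=None):
    st=st or monitor.get_state(); r=R.from_euler('xyz',st['ee_rot'])
    T=R.from_euler('xyz',[np.pi,0,np.radians(yaw)])
    return (r.inv()*T).as_rotvec(degrees=True).round(1), r.inv().apply(np.array(p)-st['eef_pos']).round(4)
if __name__=='__main__':
    a=sys.argv[1:]; c=a[0]=='c'; v=list(map(float,a[1:] if c else a))
    if c: v[:2]=F+X*v[0]+Y*v[1]
    print(np.round(v,4),*plan(v[:3],v[3]))
E
python3 t.py .23 .634 .3 -20; python3 t.py .591 -.309 .30 12
```

```text
[  0.23    0.634   0.3   -20.   ] [ 0.  -0.   0.1] [ 0.0001  0.0004 -0.0739]
[ 0.591 -0.309  0.3   12.   ] [  0.    0.  -31.9] [ 0.661   0.7638 -0.0732]
```

Emit:
move_arm(
  deltas=[
    [[0, 0, 0, 0, 0, -0.04, 0.0876], [0, 0, 0, 0, 0, -0.073, 0.0876], [0, 0, -32, 0.661, 0.764, -0.073, 0.062], [0, 0, -32, 0.661, 0.764, -0.073, 0.062], [0, 0, -32, 0.661, 0.764, -0.073, 0.062], [0, 0, -32, 0.661, 0.764, -0.073, 0.062], [0, 0, -32, 0.661, 0.764, -0.073, 0.062], [0, 0, -32, 0.661, 0.764, -0.073, 0.062], [0, 0, -32, 0.661, 0.764, -0.073, 0.062], [0, 0, -32, 0.661, 0.764, -0.073, 0.062], [0, 0, -32, 0.661, 0.764, -0.073, 0.062], [0, 0, -32, 0.661, 0.764, -0.073, 0.062]],
  ],
)

```text
t: 1.25
eef_pos: [0.379, 0.2434, 0.2999]
ee_rot: [-3.141, -0.001, 0.211]
force: [2.2, -0.2, 0.5]
width: 0.062
```

```bash
python3 t.py .591 -.309 .25 12
```

```text
[ 0.591 -0.309  0.25  12.   ] [-0.  -0.   0.1] [0.0914 0.5846 0.0495]
```

Emit:
move_arm(
  deltas=[
    [[0, 0, 0, 0.091, 0.585, 0.0, 0.062], [0, 0, 0, 0.091, 0.585, 0.0, 0.062], [0, 0, 0, 0.091, 0.585, 0.0, 0.062], [0, 0, 0, 0.091, 0.585, 0.05, 0.062], [0, 0, 0, 0.091, 0.585, 0.05, 0.062], [0, 0, 0, 0.091, 0.585, 0.05, 0.062], [0, 0, 0, 0.091, 0.585, 0.05, 0.062], [0, 0, 0, 0.091, 0.585, 0.05, 0.062], [0, 0, 0, 0.091, 0.585, 0.05, 0.062], [0, 0, 0, 0.091, 0.585, 0.05, 0.062], [0, 0, 0, 0.091, 0.585, 0.05, 0.062], [0, 0, 0, 0.091, 0.585, 0.05, 0.062]],
  ],
)

```text
t: 2.25
eef_pos: [0.557, -0.2219, 0.2594]
ee_rot: [-3.142, -0.0, 0.211]
force: [1.9, 1.5, 1.0]
width: 0.0618
```

Emit:
move_arm(
  deltas=[
    [[0, 0, 0, 0.01, 0.12, 0.0, 0.062], [0, 0, 0, 0.01, 0.12, 0.0, 0.062], [0, 0, 0, 0.01, 0.12, 0.0, 0.062], [0, 0, 0, 0.01, 0.12, 0.0, 0.062], [0, 0, 0, 0.01, 0.12, 0.0, 0.062]],
  ],
)

```text
t: 2.67
eef_pos: [0.5912, -0.3369, 0.2579]
ee_rot: [-3.14, 0.002, 0.207]
force: [-0.5, -0.1, -0.6]
width: 0.062
```

```bash
python3 t.py .591 -.309 .06 12;python3 t.py .591 -.309 .005 12
```

```text
[ 0.591 -0.309  0.06  12.   ] [-0.1  0.1 -0.1] [ 0.006  -0.0271  0.1979]
[ 5.91e-01 -3.09e-01  5.00e-03  1.20e+01] [-0.1  0.1 -0.1] [ 0.0061 -0.027   0.2529]
```

Emit:
move_arm(
  deltas=[
    [[0, 0, 0, 0.006, -0.027, 0.0, 0.062], [0, 0, 0, 0.006, -0.027, 0.04, 0.062], [0, 0, 0, 0.006, -0.027, 0.08, 0.062], [0, 0, 0, 0.006, -0.027, 0.12, 0.062], [0, 0, 0, 0.006, -0.027, 0.16, 0.062], [0, 0, 0, 0.006, -0.027, 0.18, 0.062], [0, 0, 0, 0.006, -0.027, 0.18, 0.062], [0, 0, 0, 0.006, -0.027, 0.18, 0.062]],
  ],
)

```text
t: 3.33
eef_pos: [0.5915, -0.3064, 0.0796]
ee_rot: [-3.141, 0.002, 0.212]
force: [0.6, -0.8, 0.9]
width: 0.0624
```

```bash
python3 t.py .591 -.309 .006 12; python3 - <<'E'
from h import *
f=grab('side','s1.png'); im=f['frame'][270:430,290:490]
cv2.imwrite('pics/s1c.png',cv2.resize(im,None,fx=3,fy=3,interpolation=cv2.INTER_CUBIC))
E
```

```text
[ 5.91e-01 -3.09e-01  6.00e-03  1.20e+01] [-0.   0.1  0.2] [-0.0009  0.0025  0.0736]
```

View pics/s1c.png

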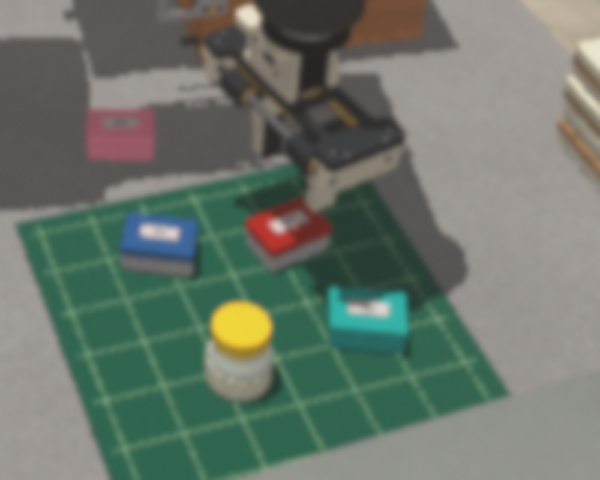

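Close view: fingers at (265,150) and (320,195) straddle the red tin (288,232) along its short axis; the turquoise tin at (368,320) is clear.

Emit:
move_arm(
  deltas=[
    [[0, 0, 0, -0.001, 0.0025, 0.03, 0.062], [0, 0, 0, -0.001, 0.0025, 0.055, 0.062], [0, 0, 0, -0.001, 0.0025, 0.068, 0.062], [0, 0, 0, -0.001, 0.0025, 0.0735, 0.062], [0, 0, 0, -0.001, 0.0025, 0.0735, 0.062], [0, 0, 0, -0.001, 0.0025, 0.0735, 0.03], [0, 0, 0, -0.001, 0.0025, 0.0735, 0.03], [0, 0, 0, -0.001, 0.0025, 0.0735, 0.03], [0, 0, 0, -0.001, 0.0025, 0.0735, 0.03], [0, 0, 0, -0.001, 0.0025, 0.0735, 0.03]],
  ],
  force=20,
)

```text
t: 4.22
eef_pos: [0.5923, -0.3101, 0.0077]
ee_rot: [3.14, -0.002, 0.211]
force: [-0.4, 0.5, 6.1]
width: 0.0457
```

Emit:
move_arm(
  deltas=[
    [[0, 0, 0, 0, 0, -0.02, 0.03], [0, 0, 0, 0, 0, -0.06, 0.03], [0, 0, 0, 0, 0, -0.1, 0.03], [0, 0, 0, 0, 0, -0.14, 0.03], [0, 0, 0, 0, 0, -0.18, 0.03], [0, 0, 0, 0, 0, -0.22, 0.03], [0, 0, 0, 0, 0, -0.25, 0.03], [0, 0, 0, 0, 0, -0.25, 0.03]],
  ],
)

```text
t: 4.88
eef_pos: [0.5938, -0.3113, 0.2647]
ee_rot: [3.135, -0.01, 0.211]
force: [0.1, -0.4, -0.5]
width: 0.0457
```

```bash
python3 -c "
from h import *
s=monitor.get_state();print(s['width'],s['force'],s['eef_pos'])"; python3 t.py c -.066 0 .25 -6.2
```

```text
0.045729745626432096 [ 0.1000522  -0.36638347 -0.50802023] [ 0.59380474 -0.31132978  0.26474338]
[ 0.5527  0.0863  0.25   -6.2   ] [ 0.3 -0.6 18.3] [ 0.043  -0.3975  0.0125]
```

Emit:
move_arm(
  deltas=[
    [[0, 0, 6, 0.01, -0.04, 0, 0.03], [0, 0, 12, 0.02, -0.08, 0, 0.03], [0, 0, 18, 0.025, -0.12, 0, 0.03], [0, 0, 18, 0.03, -0.16, 0, 0.03], [0, 0, 18, 0.033, -0.2, 0, 0.03], [0, 0, 18, 0.036, -0.24, 0, 0.03], [0, 0, 18, 0.04, -0.28, 0, 0.03], [0, 0, 18, 0.043, -0.32, 0, 0.03], [0, 0, 18, 0.043, -0.36, 0, 0.03], [0, 0, 18, 0.043, -0.39, 0, 0.03], [0, 0, 18, 0.043, -0.397, 0, 0.03], [0, 0, 18, 0.043, -0.397, 0, 0.03]],
  ],
)

```text
t: 5.88
eef_pos: [0.5495, 0.0894, 0.2559]
ee_rot: [-3.141, 0.0, -0.1]
force: [-0.7, -0.9, -3.1]
width: 0.0455
```

```bash
python3 t.py c -.066 0 .15 -6.2; python3 - <<'E'
from h import *
f=grab('top','t2.png'); im=f['frame'][85:285,205:405]
cv2.imwrite('pics/t2c.png',cv2.resize(im,None,fx=3,fy=3,interpolation=cv2.INTER_CUBIC))
E
```

```text
[ 0.5527  0.0863  0.15   -6.2   ] [-0.   0.   0.5] [0.0035 0.0028 0.1059]
```

View pics/t2c.png

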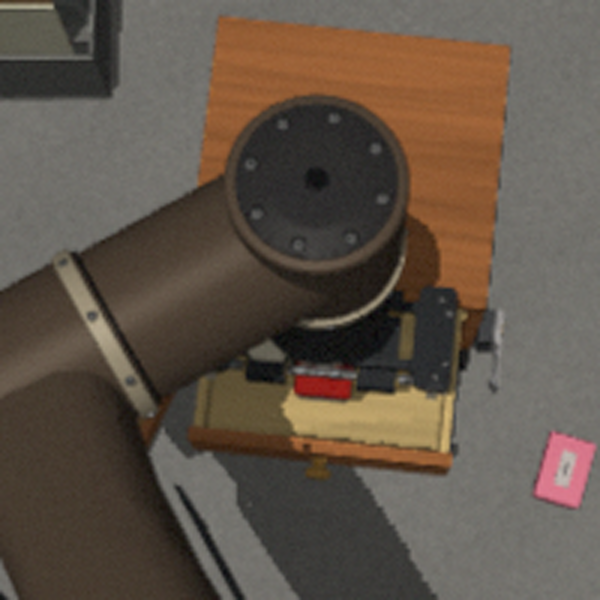

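The tin is held over the drawer at (323,385), centred with the knob at (318,465); the drawer and cabinet haven't shifted.

Emit:
move_arm(
  deltas=[
    [[0, 0, 0, 0.003, 0.003, 0.0, 0.03], [0, 0, 0, 0.003, 0.003, 0.02, 0.03], [0, 0, 0, 0.003, 0.003, 0.05, 0.03], [0, 0, 0, 0.003, 0.003, 0.08, 0.03], [0, 0, 0, 0.003, 0.003, 0.1, 0.03], [0, 0, 0, 0.003, 0.003, 0.106, 0.03], [0, 0, 0, 0.003, 0.003, 0.106, 0.03], [0, 0, 0, 0.003, 0.003, 0.106, 0.03]],
  ],
)

```text
t: 6.6
eef_pos: [0.5539, 0.0832, 0.1509]
ee_rot: [3.141, -0.001, -0.104]
force: [-0.4, -0.5, -1.4]
width: 0.0459
```

```bash
python3 t.py c -.066 0 .132 -6.2
```

```text
[ 0.5527  0.0863  0.132  -6.2   ] [ 0.  -0.   0.2] [-0.0016 -0.003   0.0189]
```

Emit:
move_arm(
  deltas=[
    [[0, 0, 0, -0.001, -0.001, 0.006, 0.03], [0, 0, 0, -0.001, -0.001, 0.011, 0.03], [0, 0, 0, -0.001, -0.001, 0.015, 0.03], [0, 0, 0, -0.001, -0.001, 0.017, 0.03], [0, 0, 0, -0.001, -0.001, 0.0185, 0.03], [0, 0, 0, -0.001, -0.001, 0.0195, 0.03], [0, 0, 0, -0.001, -0.001, 0.0195, 0.03]],
  ],
)

```text
t: 7.18
eef_pos: [0.5528, 0.0851, 0.1316]
ee_rot: [3.142, -0.002, -0.103]
force: [-0.0, -1.7, 3.3]
width: 0.0454
```

Emit:
move_arm(
  deltas=[
    [[0, 0, 0, 0, 0, 0, 0.064], [0, 0, 0, 0, 0, 0, 0.064], [0, 0, 0, 0, 0, 0, 0.064], [0, 0, 0, 0, 0, -0.02, 0.064], [0, 0, 0, 0, 0, -0.06, 0.064], [0, 0, 0, 0, 0, -0.1, 0.064], [0, 0, 0, -0.04, 0, -0.12, 0.064], [0, 0, 0, -0.08, 0, -0.12, 0.064], [0, 0, 0, -0.12, 0, -0.12, 0.03], [0, 0, 0, -0.14, 0, -0.12, 0.0], [0, 0, 0, -0.14, 0, -0.12, 0.0], [0, 0, 0, -0.14, 0, -0.12, 0.0]],
  ],
)

```text
t: 8.18
eef_pos: [0.4123, 0.0999, 0.2515]
ee_rot: [-3.14, -0.002, -0.102]
force: [1.1, -0.1, -0.5]
width: 0.0428
```

```bash
python3 t.py c -.21 0 .14 -6.2; python3 - <<'E'
from h import *
for n in('side','top'):
  f=grab(n); im=f['frame']
  o=im[170:310,250:450] if n=='side' else im[85:285,205:405]
  o=cv2.resize(o,(560,392 if n=='side' else 560),interpolation=cv2.INTER_CUBIC); cv2.imwrite('pics/%s3.png'%n,o)
E
```

```text
[ 0.4095  0.1018  0.14   -6.2   ] [-0.1 -0.1  0.4] [-0.0031 -0.0014  0.1115]
```

View pics/side3.png

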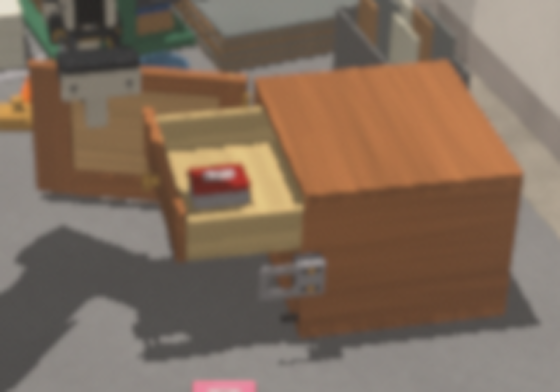

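The tin lies flat in the drawer at (218,185), lid up, clear of the walls and drawer front.

Emit:
move_arm(
  deltas=[
    [[0, 0, 0, -0.003, -0.001, 0.03, 0], [0, 0, 0, -0.003, -0.001, 0.06, 0], [0, 0, 0, -0.003, -0.001, 0.09, 0], [0, 0, 0, -0.003, -0.001, 0.105, 0], [0, 0, 0, 0.006, -0.001, 0.105, 0], [0, 0, 0, 0.014, -0.001, 0.105, 0], [0, 0, 0, 0.022, -0.001, 0.105, 0], [0, 0, 0, 0.03, -0.001, 0.105, 0], [0, 0, 0, 0.036, -0.001, 0.105, 0], [0, 0, 0, 0.042, -0.001, 0.105, 0], [0, 0, 0, 0.048, -0.001, 0.105, 0], [0, 0, 0, 0.054, -0.001, 0.105, 0]],
  ],
)

```text
t: 9.28
eef_pos: [0.4671, 0.0948, 0.1459]
ee_rot: [-3.141, 0.0, -0.104]
force: [-2.5, -0.0, 1.5]
width: 0.0004
```

```bash
python3 t.py c -.03 0 .146 -6.2
```

```text
[ 0.5885  0.0824  0.146  -6.2   ] [-0.   0.   0.3] [ 1.22e-01 -2.00e-04 -1.00e-04]
```

Emit:
move_arm(
  deltas=[
    [[0, 0, 0, 0.007, 0, 0, 0], [0, 0, 0, 0.015, 0, 0, 0], [0, 0, 0, 0.024, 0, 0, 0], [0, 0, 0, 0.034, 0, 0, 0], [0, 0, 0, 0.044, 0, 0, 0], [0, 0, 0, 0.054, 0, 0, 0], [0, 0, 0, 0.064, 0, 0, 0], [0, 0, 0, 0.074, 0, 0, 0], [0, 0, 0, 0.083, 0, 0, 0], [0, 0, 0, 0.091, 0, 0, 0], [0, 0, 0, 0.098, 0, 0, 0], [0, 0, 0, 0.104, 0, 0, 0]],
  ],
)

```text
t: 10.28
eef_pos: [0.5708, 0.0841, 0.1454]
ee_rot: [3.141, 0.0, -0.104]
force: [-2.2, -1.7, -1.0]
width: 0.0008
```

Emit:
move_arm(
  deltas=[
    [[0, 0, 0, 0.004, 0, 0, 0], [0, 0, 0, 0.008, 0, 0, 0], [0, 0, 0, 0.011, 0, 0, 0], [0, 0, 0, 0.014, 0, 0, 0], [0, 0, 0, 0.017, 0, 0, 0], [0, 0, 0, 0.019, 0, 0, 0]],
  ],
)

```text
t: 10.78
eef_pos: [0.5893, 0.0823, 0.1457]
ee_rot: [-3.141, -0.0, -0.103]
force: [-2.0, -0.6, -1.2]
width: 0.0002
```

```bash
python3 t.py c -.0135 0 .146 -6.2
```

```text
[ 0.6049  0.0807  0.146  -6.2   ] [-0.  -0.   0.3] [ 0.0157  0.0001 -0.0003]
```

Now slowly to the stop, watching the force.

Emit:
move_arm(
  deltas=[
    [[0, 0, 0, 0.003, 0, 0, 0], [0, 0, 0, 0.005, 0, 0, 0], [0, 0, 0, 0.007, 0, 0, 0], [0, 0, 0, 0.009, 0, 0, 0], [0, 0, 0, 0.01, 0, 0, 0], [0, 0, 0, 0.011, 0, 0, 0], [0, 0, 0, 0.012, 0, 0, 0]],
  ],
)

```text
t: 11.37
eef_pos: [0.6011, 0.081, 0.1457]
ee_rot: [-3.142, -0.0, -0.103]
force: [-1.2, -0.5, -1.0]
width: 0.0009
```

Emit:
move_arm(
  deltas=[
    [[0, 0, 0, 0.001, 0, 0, 0], [0, 0, 0, 0.002, 0, 0, 0], [0, 0, 0, 0.002, 0, 0, 0]],
  ],
)

```text
t: 11.62
eef_pos: [0.6029, 0.0808, 0.1457]
ee_rot: [3.142, 0.0, -0.104]
force: [-3.5, -1.8, 0.8]
width: 0.0006
```

Emit:
move_arm(
  deltas=[
    [[0, 0, 0, 0.001, 0, 0, 0], [0, 0, 0, 0.002, 0, 0, 0], [0, 0, 0, 0.002, 0, 0, 0]],
  ],
)

```text
t: 11.87
eef_pos: [0.6031, 0.0807, 0.1456]
ee_rot: [3.141, 0.003, -0.104]
force: [-11.2, 1.9, 6.3]
width: 0.0004
```

Emit:
move_arm(
  deltas=[
    [[0, 0, 0, 0.001, 0, 0, 0], [0, 0, 0, 0.0015, 0, 0, 0], [0, 0, 0, 0.0015, 0, 0, 0]],
  ],
)

```text
t: 12.12
eef_pos: [0.6032, 0.0807, 0.1455]
ee_rot: [3.141, 0.006, -0.104]
force: [-16.6, 3.9, 9.4]
width: 0.0003
```

Drawer is at its hard stop. Next I work out the door approach and arc.

```bash
cat > d.py <<'E'
from t import *
def pose(th,off=0.,r=.225,tip=.0113,z=.150):
    s,c=np.sin(th),np.cos(th); n=np.array([c,-s])
    p=np.array([-.008,.134])+r*np.array([-s,-c])-(.015+tip+off)*n
    w=F+X*p[0]+Y*p[1]; return np.r_[w,z],-6.18-np.degrees(th)
if __name__=='__main__':
    th=np.radians(108)
    for o,z in((.06,.28),(.06,.15)):
        p,y=pose(th,o,z=z); print(p.round(3),y,*plan(p,y))
    p,y=pose(th,.06); print('door objs px height check done')
E
python3 d.py; python3 t.py c -.07 0 .28 -6.2
```

```text
[0.455 0.384 0.28 ] -114.18 [  0.3   0.2 108.2] [-0.1796 -0.2865 -0.1337]
[0.455 0.384 0.15 ] -114.18 [  0.3   0.2 108.2] [-0.1789 -0.2865 -0.0037]
door objs px height check done
[ 0.5487  0.0867  0.28   -6.2   ] [0.  0.3 0.3] [-0.0555 -0.0003 -0.1342]
```

```bash
python3 - <<'E'
from d import *
p,y=pose(np.radians(108),.06,z=.28)
q,_=pose(np.radians(108),.06,z=.15)
st=monitor.get_state(); st['eef_pos']=np.r_[F-.1*X,.28]; st['ee_rot']=np.array([np.pi,0,np.radians(-6.2)])
print(plan(p,y,st))
E
```

```text
(array([ -0.,  -0., 108.]), array([-0.0954, -0.2856, -0.    ]))
```

Emit:
move_arm(
  deltas=[
    [[0, 0, 0, -0.02, 0, 0, 0], [0, 0, 0, -0.06, 0, 0, 0], [0, 0, 0, -0.09, 0, -0.02, 0], [0, 0, 0, -0.09, 0, -0.06, 0], [0, 0, 0, -0.09, 0, -0.1, 0], [0, 0, 0, -0.09, 0, -0.135, 0], [0, 0, 108, -0.18, -0.286, -0.135, 0], [0, 0, 108, -0.18, -0.286, -0.135, 0], [0, 0, 108, -0.18, -0.286, -0.135, 0], [0, 0, 108, -0.18, -0.286, -0.135, 0], [0, 0, 108, -0.18, -0.286, -0.135, 0], [0, 0, 108, -0.18, -0.286, -0.135, 0]],
  ],
)

```text
t: 13.12
eef_pos: [0.4701, 0.3222, 0.2817]
ee_rot: [-3.138, 0.0, -0.814]
force: [1.0, 0.5, 0.1]
width: 0.0006
```

```bash
python3 d.py; python3 - <<'E'
from h import *
f=grab('side'); o=f['frame'][150:310,230:450]; cv2.imwrite('pics/s4.png',cv2.resize(o,None,fx=3,fy=3,interpolation=cv2.INTER_CUBIC))
E
```

```text
[0.455 0.384 0.28 ] -114.18 [-0.2  0.1 67.6] [-0.0555 -0.0315  0.0018]
[0.455 0.384 0.15 ] -114.18 [-0.2  0.1 67.6] [-0.0555 -0.031   0.1318]
door objs px height check done
```

View pics/s4.png

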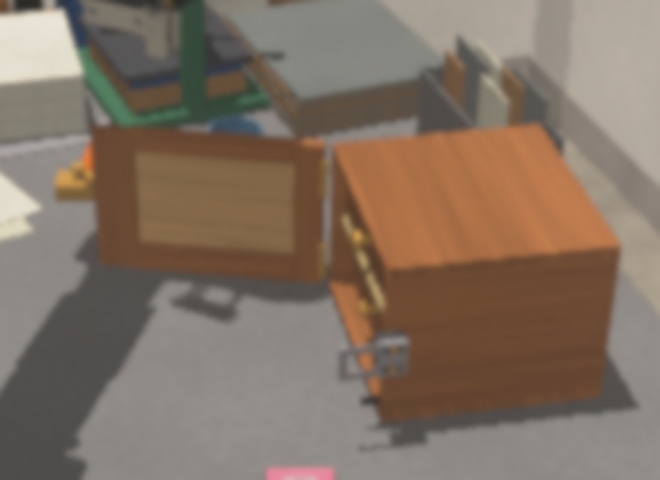

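The drawer is fully in, its knob at (357,235) level with the cabinet front, and the door is untouched. I finish the approach outside the door.

Emit:
move_arm(
  deltas=[
    [[0, 0, 68, -0.0555, -0.031, 0, 0], [0, 0, 68, -0.0555, -0.031, 0, 0], [0, 0, 68, -0.0555, -0.031, 0, 0], [0, 0, 68, -0.0555, -0.031, 0, 0], [0, 0, 68, -0.0555, -0.031, 0, 0], [0, 0, 68, -0.0555, -0.031, 0, 0], [0, 0, 68, -0.0555, -0.031, 0, 0], [0, 0, 68, -0.0555, -0.031, 0, 0], [0, 0, 68, -0.0555, -0.031, 0.03, 0], [0, 0, 68, -0.0555, -0.031, 0.06, 0], [0, 0, 68, -0.0555, -0.031, 0.09, 0], [0, 0, 68, -0.0555, -0.031, 0.11, 0]],
  ],
)

```text
t: 14.17
eef_pos: [0.454, 0.3813, 0.1685]
ee_rot: [3.141, 0.0, -1.995]
force: [0.4, -0.6, -0.9]
width: 0.0004
```

```bash
python3 d.py; python3 -c "
from h import *;print(monitor.get_state()['q'].round(2))"
```

```text
[0.455 0.384 0.28 ] -114.18 [ 0.   0.  -0.1] [-0.003   0.0004 -0.1115]
[0.455 0.384 0.15 ] -114.18 [ 0.   0.  -0.1] [-0.003   0.0004  0.0185]
door objs px height check done
[ 1.03  0.27 -0.26 -0.   -1.05 -1.45]
```

Emit:
move_arm(
  deltas=[
    [[0, 0, 0, 0, 0, 0.0185, 0], [0, 0, 0, 0.02, 0, 0.0185, 0], [0, 0, 0, 0.035, 0, 0.0185, 0], [0, 0, 0, 0.043, 0, 0.0185, 0], [0, 0, 0, 0.048, 0, 0.0185, 0], [0, 0, 0, 0.053, 0, 0.0185, 0], [0, 0, 0, 0.057, 0, 0.0185, 0], [0, 0, 0, 0.057, 0, 0.0185, 0]],
  ],
)

```text
t: 14.83
eef_pos: [0.4308, 0.3294, 0.1526]
ee_rot: [-3.141, 0.001, -1.995]
force: [0.7, 0.3, -0.7]
width: 0.0005
```

```bash
cat > arc.py <<'E'
from d import *
import sys
st=monitor.get_state(); print(st['force'].round(1), np.degrees(st['ee_rot'][2]))
for th in np.linspace(*map(float,sys.argv[1:3]),int(sys.argv[3])):
    p,y=pose(np.radians(th)); r,s=plan(p,y,st); print(round(th,1),r[2],s.round(3))
E
python3 arc.py 108 60 13
```

```text
[ 0.7  0.3 -0.7] -114.28416880451569
108.0 -0.1 [0.    0.    0.003]
104.0 -4.1 [0.016 0.002 0.003]
100.0 -8.1 [0.032 0.002 0.003]
96.0 -12.1 [0.048 0.001 0.003]
92.0 -16.1 [ 0.063 -0.001  0.003]
88.0 -20.1 [ 0.079 -0.004  0.002]
84.0 -24.1 [ 0.094 -0.008  0.002]
80.0 -28.1 [ 0.109 -0.014  0.002]
76.0 -32.1 [ 0.123 -0.02   0.002]
72.0 -36.1 [ 0.137 -0.027  0.002]
68.0 -40.1 [ 0.151 -0.036  0.002]
64.0 -44.1 [ 0.164 -0.045  0.002]
60.0 -48.1 [ 0.176 -0.055  0.002]
```

Emit:
move_arm(
  deltas=[
    [[0, 0, -2, 0.008, 0.001, 0.003, 0], [0, 0, -5, 0.02, 0.002, 0.003, 0], [0, 0, -8, 0.032, 0.002, 0.003, 0], [0, 0, -12, 0.048, 0.001, 0.003, 0], [0, 0, -16, 0.063, -0.001, 0.003, 0], [0, 0, -20, 0.079, -0.004, 0.002, 0], [0, 0, -24, 0.094, -0.008, 0.002, 0], [0, 0, -28, 0.109, -0.014, 0.002, 0], [0, 0, -32, 0.123, -0.02, 0.002, 0], [0, 0, -36, 0.137, -0.027, 0.002, 0], [0, 0, -40, 0.151, -0.036, 0.002, 0], [0, 0, -44, 0.164, -0.045, 0.002, 0]],
  ],
)

```text
t: 15.83
eef_pos: [0.4046, 0.1614, 0.1505]
ee_rot: [-3.141, 0.001, -1.223]
force: [0.8, 2.5, -0.7]
width: 0.0001
```

```bash
python3 arc.py 64 20 12
```

```text
[ 0.8  2.5 -0.7] -70.0559152602014
64.0 0.1 [-0.  0.  0.]
60.0 -3.9 [0.015 0.002 0.   ]
56.0 -7.9 [0.031 0.002 0.   ]
52.0 -11.9 [0.047 0.001 0.   ]
48.0 -15.9 [ 0.063 -0.001  0.   ]
44.0 -19.9 [ 0.078 -0.004  0.   ]
40.0 -23.9 [ 0.093 -0.008  0.   ]
36.0 -27.9 [ 0.108 -0.014  0.   ]
32.0 -31.9 [ 0.123 -0.02   0.   ]
28.0 -35.9 [ 0.137 -0.027  0.   ]
24.0 -39.9 [ 0.15  -0.035  0.   ]
20.0 -43.9 [ 0.163 -0.044  0.   ]
```

Emit:
move_arm(
  deltas=[
    [[0, 0, -3, 0.012, 0.002, 0, 0], [0, 0, -7, 0.027, 0.002, 0, 0], [0, 0, -11, 0.043, 0.001, 0, 0], [0, 0, -15, 0.059, -0.001, 0, 0], [0, 0, -19, 0.075, -0.003, 0, 0], [0, 0, -23, 0.09, -0.007, 0, 0], [0, 0, -27, 0.105, -0.013, 0, 0], [0, 0, -31, 0.12, -0.019, 0, 0], [0, 0, -34.5, 0.132, -0.025, 0, 0], [0, 0, -38, 0.144, -0.032, 0, 0], [0, 0, -40, 0.15, -0.035, 0, 0], [0, 0, -42, 0.157, -0.04, 0, 0]],
  ],
)

```text
t: 16.83
eef_pos: [0.4955, 0.0268, 0.1501]
ee_rot: [3.142, 0.0, -0.492]
force: [-0.7, -0.4, 0.6]
width: 0.0005
```

```bash
python3 arc.py 22 4 13
```

```text
[-0.7 -0.4  0.6] -28.20676895283017
22.0 -0.0 [-0. -0.  0.]
20.5 -1.5 [0.006 0.    0.   ]
19.0 -3.0 [0.011 0.001 0.   ]
17.5 -4.5 [0.017 0.001 0.   ]
16.0 -6.0 [0.023 0.001 0.   ]
14.5 -7.5 [0.029 0.001 0.   ]
13.0 -9.0 [0.035 0.001 0.   ]
11.5 -10.5 [0.041 0.001 0.   ]
10.0 -12.0 [0.047 0.    0.   ]
8.5 -13.5 [ 0.053 -0.     0.   ]
7.0 -15.0 [ 0.059 -0.001  0.   ]
5.5 -16.5 [ 0.065 -0.002  0.   ]
4.0 -18.0 [ 0.07  -0.003  0.   ]
```

Emit:
move_arm(
  deltas=[
    [[0, 0, -1.5, 0.006, 0, 0, 0], [0, 0, -3, 0.011, 0.001, 0, 0], [0, 0, -4.5, 0.017, 0.001, 0, 0], [0, 0, -6, 0.023, 0.001, 0, 0], [0, 0, -7.5, 0.029, 0.001, 0, 0], [0, 0, -9, 0.035, 0.001, 0, 0], [0, 0, -10.5, 0.041, 0.001, 0, 0], [0, 0, -11.5, 0.045, 0, 0, 0], [0, 0, -12.5, 0.049, 0, 0, 0], [0, 0, -13, 0.051, 0, 0, 0]],
  ],
)

```text
t: 17.67
eef_pos: [0.5405, 0.003, 0.1501]
ee_rot: [-3.142, -0.0, -0.266]
force: [-1.4, 0.5, 0.7]
width: 0.0
```

```bash
python3 arc.py 9 -1 11
```

```text
[-1.4  0.5  0.7] -15.22634375572175
9.0 -0.0 [ 0. -0.  0.]
8.0 -1.0 [0.004 0.    0.   ]
7.0 -2.0 [0.008 0.001 0.   ]
6.0 -3.0 [0.012 0.001 0.   ]
5.0 -4.0 [0.016 0.001 0.   ]
4.0 -5.0 [0.02  0.001 0.   ]
3.0 -6.0 [0.024 0.001 0.   ]
2.0 -7.0 [0.028 0.001 0.   ]
1.0 -8.0 [0.032 0.001 0.   ]
0.0 -9.0 [0.036 0.001 0.   ]
-1.0 -10.0 [0.04  0.001 0.   ]
```

Emit:
move_arm(
  deltas=[
    [[0, 0, -0.25, 0.001, 0, 0, 0], [0, 0, -0.5, 0.002, 0, 0, 0], [0, 0, -0.75, 0.003, 0, 0, 0], [0, 0, -1, 0.004, 0, 0, 0], [0, 0, -1.25, 0.005, 0, 0, 0], [0, 0, -1.5, 0.006, 0, 0, 0]],
  ],
)

```text
t: 18.17
eef_pos: [0.5457, 0.0013, 0.1502]
ee_rot: [-3.142, -0.0, -0.24]
force: [-0.0, -0.4, -0.6]
width: 0.001
```

Emit:
move_arm(
  deltas=[
    [[0, 0, -0.25, 0.001, 0, 0, 0], [0, 0, -0.5, 0.002, 0, 0, 0], [0, 0, -0.75, 0.003, 0, 0, 0], [0, 0, -1, 0.004, 0, 0, 0], [0, 0, -1.25, 0.005, 0, 0, 0]],
  ],
)

```text
t: 18.58
eef_pos: [0.5506, 0.0001, 0.1502]
ee_rot: [-3.142, -0.0, -0.218]
force: [-0.4, 0.2, -0.3]
width: 0.0003
```

Emit:
move_arm(
  deltas=[
    [[0, 0, -0.25, 0.001, 0, 0, 0], [0, 0, -0.5, 0.002, 0, 0, 0], [0, 0, -0.75, 0.003, 0, 0, 0], [0, 0, -1, 0.004, 0, 0, 0]],
  ],
)

```text
t: 18.92
eef_pos: [0.5545, -0.0007, 0.1501]
ee_rot: [3.142, 0.0, -0.201]
force: [0.4, -0.7, 0.6]
width: 0.0005
```

Emit:
move_arm(
  deltas=[
    [[0, 0, -0.25, 0.001, 0, 0, 0], [0, 0, -0.5, 0.002, 0, 0, 0], [0, 0, -0.75, 0.003, 0, 0, 0]],
  ],
)

```text
t: 19.17
eef_pos: [0.5574, -0.0013, 0.1501]
ee_rot: [3.142, 0.0, -0.188]
force: [-1.4, 0.2, -0.1]
width: 0.0006
```

```bash
python3 arc.py 5 -2 8
```

```text
[-1.4  0.2 -0.1] -10.760351794893875
5.0 0.4 [-0.002  0.001  0.   ]
4.0 -0.6 [0.002 0.002 0.   ]
3.0 -1.6 [0.006 0.002 0.   ]
2.0 -2.6 [0.01  0.002 0.   ]
1.0 -3.6 [0.014 0.003 0.   ]
0.0 -4.6 [0.018 0.003 0.   ]
-1.0 -5.6 [0.022 0.003 0.   ]
-2.0 -6.6 [0.026 0.003 0.   ]
```

Emit:
move_arm(
  deltas=[
    [[0, 0, -0.25, 0.001, 0, 0, 0], [0, 0, -0.5, 0.002, 0, 0, 0], [0, 0, -0.75, 0.003, 0, 0, 0]],
  ],
)

```text
t: 19.42
eef_pos: [0.5604, -0.0019, 0.1502]
ee_rot: [3.142, 0.0, -0.175]
force: [-0.5, -0.1, -0.1]
width: 0.0006
```

Emit:
move_arm(
  deltas=[
    [[0, 0, -0.25, 0.001, 0, 0, 0], [0, 0, -0.5, 0.002, 0, 0, 0]],
  ],
)

```text
t: 19.58
eef_pos: [0.5618, -0.0024, 0.1501]
ee_rot: [3.141, 0.001, -0.166]
force: [-3.9, 0.2, 1.5]
width: 0.0003
```

Force is starting to rise at about 3.4°.

Emit:
move_arm(
  deltas=[
    [[0, 0, -0.25, 0.001, 0, 0, 0], [0, 0, -0.5, 0.002, 0, 0, 0]],
  ],
)

```text
t: 19.75
eef_pos: [0.5634, -0.0028, 0.1501]
ee_rot: [3.141, 0.002, -0.157]
force: [-7.1, 0.3, 5.0]
width: 0.0004
```

Emit:
move_arm(
  deltas=[
    [[0, 0, -0.25, 0.001, 0, 0, 0], [0, 0, -0.5, 0.002, 0, 0, 0]],
  ],
)

```text
t: 19.92
eef_pos: [0.5648, -0.0033, 0.1501]
ee_rot: [3.141, 0.003, -0.149]
force: [-7.4, 0.2, 6.2]
width: 0.0003
```

Emit:
move_arm(
  deltas=[
    [[0, 0, -0.25, 0.001, 0, 0, 0], [0, 0, -0.5, 0.002, 0, 0, 0]],
  ],
)

```text
t: 20.08
eef_pos: [0.5673, -0.0037, 0.15]
ee_rot: [3.141, 0.002, -0.14]
force: [-4.2, -1.7, 1.7]
width: 0.0001
```

Emit:
move_arm(
  deltas=[
    [[0, 0, -0.25, 0.001, 0, 0, 0], [0, 0, -0.5, 0.002, 0, 0, 0]],
  ],
)

```text
t: 20.25
eef_pos: [0.5702, -0.0036, 0.15]
ee_rot: [3.142, 0.0, -0.131]
force: [-0.6, -0.3, 0.0]
width: 0.0004
```

```bash
python3 arc.py 3 -3 7
```

```text
[-0.6 -0.3  0. ] -7.519416384536933
3.0 1.7 [-0.007  0.002 -0.   ]
2.0 0.7 [-0.003  0.002 -0.   ]
1.0 -0.3 [ 0.001  0.003 -0.   ]
0.0 -1.3 [ 0.005  0.003 -0.   ]
-1.0 -2.3 [ 0.009  0.004 -0.   ]
-2.0 -3.3 [ 0.012  0.004 -0.   ]
-3.0 -4.3 [ 0.016  0.004 -0.   ]
```

Emit:
move_arm(
  deltas=[
    [[0, 0, -0.25, 0.001, 0, 0, 0], [0, 0, -0.5, 0.002, 0, 0, 0]],
  ],
)

```text
t: 20.42
eef_pos: [0.5713, -0.0038, 0.15]
ee_rot: [3.141, 0.002, -0.123]
force: [-10.7, 1.4, 8.0]
width: 0.0004
```

Emit:
move_arm(
  deltas=[
    [[0, 0, 0, 0.0007, 0, 0, 0], [0, 0, 0, 0.0007, 0, 0, 0]],
  ],
)

```text
t: 20.58
eef_pos: [0.5712, -0.0038, 0.15]
ee_rot: [3.141, 0.003, -0.123]
force: [-10.6, 1.9, 5.2]
width: 0.0005
```

Emit:
move_arm(
  deltas=[
    [[0, 0, 0, 0.0007, 0, 0, 0], [0, 0, 0, 0.0012, 0, 0, 0], [0, 0, 0, 0.0012, 0, 0, 0]],
  ],
)

```text
t: 20.83
eef_pos: [0.5712, -0.0038, 0.15]
ee_rot: [3.141, 0.005, -0.123]
force: [-16.0, 2.8, 9.8]
width: 0.0003
```

The door is hard against its stop at 16 N, after the ride and the force drop. I back off and look.

Emit:
move_arm(
  deltas=[
    [[0, 0, 0, -0.002, 0, 0, 0], [0, 0, 0, -0.006, 0, 0, 0], [0, 0, 0, -0.02, 0, 0, 0], [0, 0, 0, -0.05, 0, 0, 0], [0, 0, 0, -0.09, 0, 0, 0], [0, 0, 0, -0.09, 0, -0.04, 0], [0, 0, 0, -0.09, 0, -0.08, 0], [0, 0, 0, -0.09, 0.04, -0.12, 0], [0, 0, 0, -0.09, 0.08, -0.14, 0], [0, 0, 0, -0.09, 0.12, -0.14, 0], [0, 0, 0, -0.09, 0.16, -0.14, 0], [0, 0, 0, -0.09, 0.16, -0.14, 0]],
  ],
)

```text
t: 21.83
eef_pos: [0.4655, -0.1551, 0.2918]
ee_rot: [3.141, -0.004, -0.124]
force: [-0.0, -0.1, -0.2]
width: 0.0005
```

```bash
python3 - <<'E'
from h import *
for n,(y0,y1,x0,x1) in dict(side=(180,310,310,450),top=(85,285,205,405)).items():
  f=grab(n); cv2.imwrite('pics/%s5.png'%n,cv2.resize(f['frame'][y0:y1,x0:x1],None,fx=3,fy=3,interpolation=cv2.INTER_CUBIC))
a=cv2.imread('pics/side5.png');b=cv2.imread('pics/top5.png')
o=np.zeros((600,a.shape[1]+b.shape[1],3),'uint8');o[:a.shape[0],:a.shape[1]]=a;o[:b.shape[0],a.shape[1]:]=b
cv2.imwrite('pics/both5.png',cv2.resize(o,(790,int(600*790/o.shape[1])),interpolation=cv2.INTER_AREA)); print(o.shape)
E
```

```text
(600, 1020, 3)
```

View pics/both5.png

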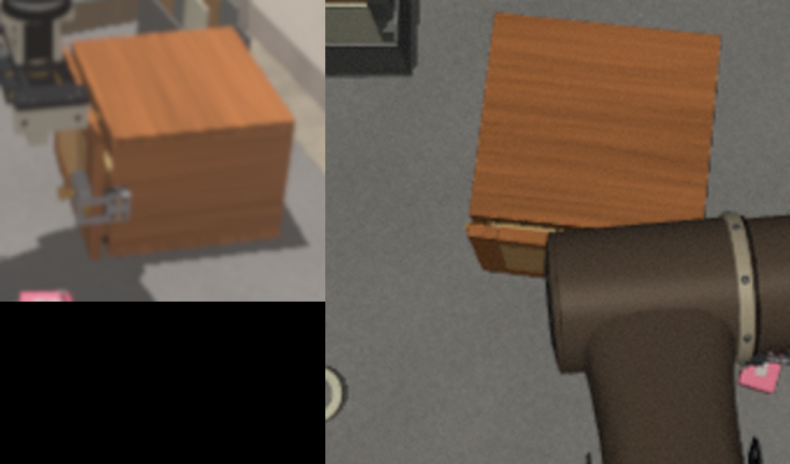

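The door looks shut with its tongue at the keeper (115,205 in the left panel), but the arm hides the free edge from above. I clear the arm to the left and measure.

```bash
python3 t.py .28 .5 .3 -20
```

```text
[  0.28   0.5    0.3  -20.  ] [-0.  -0.2 12.8] [-0.2662 -0.6253 -0.0098]
```

Emit:
move_arm(
  deltas=[
    [[0, 0, 0, -0.01, -0.04, -0.01, 0], [0, 0, 0, -0.01, -0.08, -0.01, 0], [0, 0, 0, -0.01, -0.12, -0.01, 0], [0, 0, 0, -0.01, -0.16, -0.01, 0], [0, 0, 0, -0.01, -0.2, -0.01, 0], [0, 0, 0, -0.02, -0.24, -0.01, 0], [0, 0, 0, -0.03, -0.28, -0.01, 0], [0, 0, 0, -0.04, -0.32, -0.01, 0], [0, 0, 0, -0.06, -0.36, -0.01, 0], [0, 0, 0, -0.08, -0.4, -0.01, 0], [0, 0, 0, -0.1, -0.43, -0.01, 0], [0, 0, 0, -0.12, -0.46, -0.01, 0]],
  ],
)

```text
t: 22.93
eef_pos: [0.4008, 0.323, 0.3003]
ee_rot: [-3.14, -0.001, -0.121]
force: [2.2, -0.0, 0.1]
width: 0.0009
```

Emit:
move_arm(
  deltas=[
    [[0, 0, 0, -0.03, -0.03, 0, 0], [0, 0, 0, -0.06, -0.06, 0, 0], [0, 0, 0, -0.09, -0.09, 0, 0], [0, 0, 0, -0.12, -0.12, 0, 0], [0, 0, 0, -0.14, -0.14, 0, 0], [0, 0, 0, -0.14, -0.14, 0, 0]],
  ],
)

```text
t: 23.43
eef_pos: [0.2768, 0.4806, 0.2996]
ee_rot: [-3.14, 0.0, -0.118]
force: [-1.0, 0.2, -0.3]
width: 0.0004
```

```bash
python3 - <<'E'
from h import *
f=grab('top'); cv2.imwrite('pics/top6.png',cv2.resize(f['frame'][160:210,258:388],None,fx=6,fy=6,interpolation=cv2.INTER_CUBIC))
f=grab('side'); cv2.imwrite('pics/side6.png',cv2.resize(f['frame'][190:300,330:420],None,fx=5,fy=5,interpolation=cv2.INTER_CUBIC))
E
```

```text
(no output)
```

View pics/top6.png

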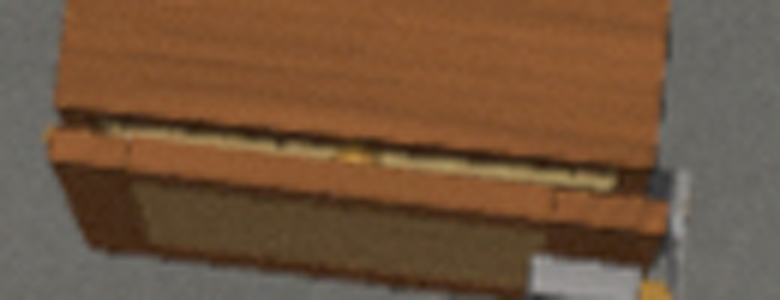

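View pics/side6.png

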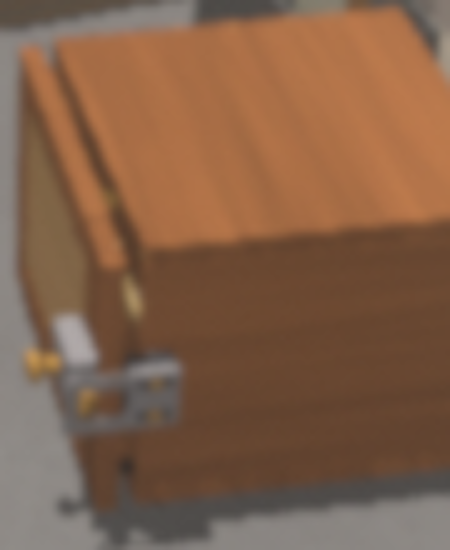

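The top crop shows the door top edge (52,130)→(668,203) nearly parallel to the cabinet edge (58,107)→(658,167), and the side crop shows the brass tongue inside the keeper's window at (88,400). A quick angle figure from those edges:

```bash
python3 - <<'E'
from h import *
f=grab('top'); c=lambda u,v,z: onz(f,258+(u-2.5)/6,160+(v-2.5)/6,z)
def ang(a,b): d=b-a; return np.arctan2(d[0],-d[1])
cab=ang(c(58,107,.2),c(658,167,.2))
for e in(((52,130),(668,203)),((52,163),(666,235))):
    print('door rad',cab-ang(c(*e[0],.196),c(*e[1],.196)), -np.radians(-6.18)*0+ang(c(*e[0],.196),c(*e[1],.196)),cab)
p=c(668,203,.196);A=np.radians(-6.18);F=np.array([.6183,.0792]);d=p[:2]-F
print('free inner corner cab x',d@[np.cos(A),np.sin(A)],'-> rad',(-.008-d@[np.cos(A),np.sin(A)])/.268)
# others: moved pixels of blue/pink/tape etc vs first picture
a=cv2.imread('pics/top0.png'); D=cv2.absdiff(a,f['frame']).max(2)
for n,(u,v) in dict(blue=(446,245),turq=(490,197),pink=(393,241),jar=(500,238),weight=(164,274),tape=(200,255),pot=(176,202),knife=(137,263)).items(): print(n,(D[v-15:v+15,u-15:u+15]>60).mean().round(3))
s=monitor.get_state();print(s['t'],s['force'],s['qd'].max())
E
```

```text
door rad 0.01868768064325245 -0.12875635605503638 -0.11006867541178393
door rad 0.017316225442961783 -0.12738490085474571 -0.11006867541178393
free inner corner cab x -0.01366460733285946 -> rad 0.021136594525594996
blue 0.0
turq 0.0
pink 0.0
jar 0.0
weight 0.128
tape 0.141
pot 0.0
knife 0.0
23.5833 [ 0.80088976 -0.10936403 -0.04253482] 0.0021458260570880964
```

```bash
python3 - <<'E'
from h import *
a=cv2.imread('pics/top0.png'); f=grab('top')['frame']
for n,(u,v) in dict(weight=(164,274),tape=(200,255)).items():
    t=cv2.cvtColor(a,6)[v-11:v+11,u-11:u+11]; w=cv2.cvtColor(f,6)[v-25:v+25,u-25:u+25]
    _,s,_,l=cv2.minMaxLoc(cv2.matchTemplate(w,t,cv2.TM_CCOEFF_NORMED)); print(n,s,np.array(l)-14)
arm.job_done()
E
```

```text
weight 0.31870758533477783 [-8 13]
tape 0.6371148228645325 [0 0]
the job is handed in; nothing more can be done
```

The red tin is lying flat in the drawer, the drawer is fully home, and the door is shut and appears latched. I handed the job in at about 23.6 s.

- **Tin:** I gripped it across its 46 mm width at 20 N and set it down flat. A side picture confirmed it was clear of the walls and the drawer front.
- **Drawer:** I pushed it by the knob until it hit the hard stop. The force rose to about 17 N in x (limit 35 N) with no further travel.
- **Door:** I swung it round and pushed the last part at about 12 mm/s. The push rose to about 7 N as the tongue rode over the keeper, fell to under 1 N, then hit the stop. I pressed to about 16 N there. That ride ran over only about 6–8 mm, shorter than the 12 mm described.
- **Last checks:** After I backed off, the door measured 0.017–0.021 rad in the top view (latched is up to 0.030, unlatched 0.043 or more). The side picture shows the tongue inside the keeper. I did not test the latch by pulling on the door. The robot was touching nothing.
- **Other objects:** The blue tin, the pink and turquoise look-alikes, the glue jar, the brush pot and the knife show no change in the picture. The tape matched at zero shift, though weakly (0.64).
- **Inconclusive check:** The template match for the brass weight was poor (0.32), and I did not resolve it. The likely cause is shadow or the parked arm covering it. The tool stayed at least 15 cm above the table on that side, and no unexpected force was felt there.

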